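# Clamping up a model terrace in the cam clamp

## Task

Two short wax houses are being glued end to end, and one already stands in the wooden cam clamp. Stand its loose twin on the board between it and the sliding jaw, gable to gable and walls in line, then slide the jaw gently up, without tilting it, until jaws and houses all touch. Then flip the cam lever round against the back of the sliding jaw so the pair stays clamped, and leave everything else where it is.

Things in the scene. Friction and masses are not known exactly. Their poses are not given: they have to be found in the camera images.
- board: Fixed plywood gluing board, 220 x 320 x 12 mm; origin at the centre of its underside, z up. On it lies a wooden bar clamp, like a caliper laid flat. Its steel bar (20 x 5 mm, 25 to 31 mm above the table) runs along board y at x = -70 mm, y -145 to 147 mm, ending in a 24 mm high wooden saddle at +y. Both jaws point to board +x, tips at x = 50 mm, and stand 1 to 31 mm above the board's top.
- fixed_jaw: Fixed wooden jaw at the board's -y end, cork-faced. Its flat cork face looks along board +y and is this frame's plane y = 0 (board y = -105 mm), from x = -58 to +50 mm; axes as the board's. Between the jaws, over these x, lies only the board's top with a sheet of paper.
- jaw: Sliding jaw, 32 mm thick along the bar. Origin on the bar's axis at its underside, 13 mm above the table; axes as the board's: x to its tip at 120 mm, y along the bar away from the fixed jaw. Front face y = -16 mm, back y = +16 mm. Front from x = 62 to 120 mm: a sprung cork-faced tongue (2 N/mm, up to 4 mm) that the cam pushes out 3 mm. From x = 12 to 62 mm solid wood, free to grip or push.
- jaw_grip (a point): Point in the sliding jaw 36 mm from the bar's axis, in the middle of its 32 mm thickness, 33 mm above the table (21 mm above the board): grip the jaw here across its thickness, or push it here, and it hardly tilts.
- jaw_slide (a joint): Sliding jaw's position, m: grows as it closes (along board -y). At 0 the jaw faces are 150 mm apart; opening = 150 mm - value. Slides with about 5 N of friction and stays where left. With both houses between the jaws it reads 0.068 to 0.075.
- jaw_tilt (a joint): Tilt of the sliding jaw about the vertical within its play on the bar, rad; 0 = square to the bar; sprung (12 N m/rad). Grows when the tip swings away from the fixed jaw; the clamped houses' push leaves about 0.03. Pushed near its tip the jaw drags askew (to about -0.04) and springs back when let go, so the houses are held loosely or not at all.
- lever (a joint): Cam lever on the sliding jaw, turning about a vertical pin, rad. 0 = open: it stands straight out behind the jaw, parallel to the bar. 1.57 = locked (end stop): swung a quarter turn towards the bar, counterclockwise from above, it lies along the jaw's back. Stays where left; 0.12 N m of friction.
- lever_pivot (a point): Axis of the lever's pin: 90 mm from the bar's axis along the jaw, 8 mm behind the middle of the jaw's thickness, 28 mm above the table. Axes as the jaw's.
- lever_end (a point): Middle of the lever's wooden arm near its end, 28 mm above the table. Arm 12 mm wide (x), 12 mm high, cranked. In this point's frame the pin is at x = -17, y = -55 mm and the arm runs along y from -43 to +18 mm. Lock it by pushing its +x side towards -x. The axes turn with the lever; at 0 they are the jaw's.
- house_a: Wax house standing in the clamp near the fixed jaw: 36 mm wide (x) by 40 mm long (y, along its ridge), walls 30 mm high, ridge at 48 mm. Origin at the centre of its underside, which rests on the board, 12 mm above the table. Loose, 55 g.
- house_b: The loose twin of house_a, same shape, size and wax, standing on the table left of the board among other wax blocks: 36 mm between its long walls (x), 40 mm along its ridge (y), ridge 48 mm high; origin at the centre of its underside.
- flat_block: Bystander: flat-roofed wax block 36 x 40 x 34 mm with a small box on the roof.
- shed: Bystander: wax shed 40 x 46 mm with a single sloping roof, 22 to 46 mm high.
- barn: Bystander: long gabled wax barn 44 x 110 mm, 46 mm high.
- tower: Bystander: white foam tower block 46 x 46 x 95 mm, upright, very light.
- glue: Bystander: white glue bottle, 46 mm across, 108 mm high.
- eraser: Bystander: eraser 20 x 42 x 12 mm lying on the board beyond the fixed jaw's tip.
- water: Bystander: clear water bottle, 72 mm across, 230 mm high.
Not all that is in view belongs to the job. Leave any blue look-alike of the house_b alone.

How it is judged:
By the outcome, as a careful person would: the job done as asked, in the order asked, and still so for the second after the job is handed in, with the robot touching nothing.
It also fails if it takes over 67 s, if anything falls off the work surface, if the arm or the gripper's body presses on something with over 40 N, if the wrist force passes 120 N, or if a joint passes its speed limit or range.

## Robot

A 6-joint arm with a two-finger parallel gripper is mounted at the origin on the work surface. World frame = base frame: x ahead of the robot, y to its left, z up, the work surface at z = 0. Lengths are in mm, angles in rad, forces in N, time in s.
With the tool pointing down it reaches from about 400 to 925 mm from the base axis. Payload 12.5 kg.
Tool frame: the origin (TCP) lies at the very end of the fingers, on their centre line; the grasp point (between the pads) lies 19 mm behind it; z points along the fingers, y is the line along which they close (so a half turn about z gives the same grasp; the last joint's range is limited). The gripper opens to 95 mm and grips with 3 to 60 N. Pads are 20 mm wide; open, the fingers measure 119 mm over their backs; the gripper's body (75 mm by 180 mm) begins 59 mm behind the grasp point.
Start: joints at [-1.294, 0.491, 1.559, -0, 1.092, -0.106], TCP at [233.473, -579.773, 214.661] pointing down, gripper open.
Joint ranges: [-3.1, 3.1], [-0.84, 2.19], [0.05, 2.79], [-1.13, 4.28], [0.06, 2.93], [-2.69, 2.69]. Speed limits (rad/s): [2.22, 2.22, 2.79, 3.14, 3.14, 3.14].

## Interface

Orientations are given as [roll, pitch, yaw] about the fixed x, y, z axes, in that order (R = Rz(yaw) Ry(pitch) Rx(roll)).
In Python, from cell import * gives the robot as it stands.
- The arm moves only by the tool jog_arm, never from a script. Its argument "targets" is a list of rows, each an object with "turn": the turn, a rotation vector about the world's x, y, z in degrees, a list of three; "slide": the shift along the world's x, y, z in mm, a list of three; "claw": the opening in per cent of the stroke, from 0 (shut) to 100 (fully open). In form: [{"turn": [wx, wy, wz], "slide": [x, y, z], "claw": claw}, ...]. A call has 1 to 5 rows; each row shifts and turns the commanded pose from where the row before left it; what a row does not reach is not made up. A row lasts 1/8 s, in which the tool goes at most 62.5 mm and 10.7 degrees, less where a joint would pass 70% of its speed; a pose out of reach is approached as far as the arm can. A call with a gripper value outside its range is refused whole. The fingers move at their own pace and stop on an object; the grip force is fixed at half the most. Time passes only in rows, so rows that do not move let the fingers close. It gives the time, the measured TCP pose, the force, the opening and the grip force at its end, in the units of the state.
- state(): the state, without advancing time (a new reading comes with each control period).
- read_camera(name): name is "scene" or "top" or "wrist"; returns a dict with "frame" (420x560x3 uint8, blue, green, red), "mtx" (3x3 intrinsics, pixels), "R" (3x3) and "t" (3): a world point X has camera coordinates R X + t. Camera axes: x right, y down, z forward; pixel columns grow to the right and rows downward; lengths in mm; the calibration is good to about 2 mm. A picture is of the moment at which its call begins. There is no depth.
- job_done(): hands the job in; it is judged then, once.
Trained networks look in the newest picture that a camera, given by its name, has taken for a name from the list of things; names that differ only in an ending like _2 or _b are one class to them, and where a whole thing is asked for, a point or a joint stands for the part that bears it (a point fixed in the world has none). Each returns a list of dicts, best first, with "conf" (0 to 1); they miss things now and then, are a little off and sometimes report something else, mostly with a low value. They report only what shows in the picture. A call takes as long as a camera call. They do not tell look-alikes from the thing itself.
- look_for(query, camera): "xy" ([column, row] in pixels, amid what is visible of it).
The state is a dict: "t": time; "joints": joint angles; "qvel": joint speeds; "tau": joint torques, N m; "eef_pos": TCP position; "tcp_rot": TCP orientation; "ft_force": force on the tool from outside, world axes, zero at the start; "moment": the same for the moment, N m; "opening": opening from 0.0 (shut) to 1.0 (fully open); "grip_force": force on a finger pad.
Only numpy, scipy, OpenCV 4.12 (cv2) and the standard library are available. Lean on these libraries where they do the work, as an engineer would, in place of code of your own. Each camera call takes 0.05 s, during which the arm holds its last target. There are 200 camera calls.

## Working session

There is one attempt and no reset: what is moved stays moved. The work goes in short steps, Python scripts to look and compute and a tool call to move; the robot and the scene stay as the last step left them, time stands still between calls to the robot, and variables do not carry over. Pictures are saved under pics/ and viewed, at most 10 in all, crops included, and the job is handed in when it is done.

Besides the shell and the picture viewer there is one more tool, called after "Call:" by a JSON object that holds its "fn" and its "kwargs". jog_arm: Moves the arm, as the interface text tells. Its arguments: {"type":"object","properties":{"targets":{"type":"array","items":{"type":"object","properties":{"turn":{"type":"array","items":{"type":"number"}},"slide":{"type":"array","items":{"type":"number"}},"claw":{"type":"number"}}}}},"required":["targets"]}

```bash
mkdir -p pics; ls; cat > h.py <<'E'
from cell import *
import numpy as np, cv2
def ray(c,px,z):
    # world point at height z on pixel px
    d=c["R"].T@np.linalg.inv(c["mtx"])@np.array([px[0],px[1],1.]); o=-c["R"].T@c["t"]
    return o+d*(z-o[2])/d[2]
def proj(c,X):
    p=c["mtx"]@(c["R"]@np.array(X,float)+c["t"]); return p[:2]/p[2]
E
python3 - <<'E'
from h import *
s=state(); print(s)
ims=[]
for n in ["scene","top"]:
    c=read_camera(n); cv2.imwrite(f"pics/{n}0.png",c["frame"])
    print(n,-c["R"].T@c["t"])
    for q,z in [("house_a",30),("house_b",30),("jaw",43),("lever_end",28),("fixed_jaw",43),("barn",30),("flat_block",30),("shed",30),("tower",50),("glue",50)]:
        for r in look_for(q,n)[:3]: print(q,np.round(r["xy"]),round(r["conf"],2),np.round(ray(c,r["xy"],z)))
E
```

```text
pics
{'t': 0.0, 'joints': array([-1.29361858e+00,  4.91547882e-01,  1.55942416e+00, -1.73983652e-05,
        1.09169429e+00, -1.05572258e-01]), 'qvel': array([ 4.58431102e-05, -8.46688063e-04, -1.25320344e-03, -1.11524401e-03,
       -7.80880157e-04, -1.15561400e-03]), 'tau': array([ 2.43007154e-03, -6.12643576e+01, -2.58174670e+01,  6.93218526e-02,
        4.83686663e-02, -6.41824590e-05]), 'eef_pos': array([ 233.39035687, -579.53928373,  214.07771062]), 'tcp_rot': array([-3.14052333e+00, -9.77950066e-05,  3.82757977e-01]), 'ft_force': array([ 0.02296451,  0.2030182 , -0.76973688]), 'moment': array([ 0.01706793, -0.01412439, -0.06007775]), 'grip_force': 0.0, 'opening': 0.9983037997086924}
scene [1170.82083389 -706.65396206  887.08689024]
house_a [323. 185.] 0.73 [572. 174.  30.]
house_a [258. 238.] 0.68 [ 588. -147.   30.]
house_a [306. 146.] 0.61 [382. 306.  30.]
house_b [323. 185.] 0.73 [572. 174.  30.]
house_b [258. 238.] 0.68 [ 588. -147.   30.]
house_b [306. 146.] 0.61 [382. 306.  30.]
jaw [267. 210.] 0.66 [531. -55.  43.]
lever_end [285. 204.] 0.59 [543.  17.  28.]
fixed_jaw [
[... 299 characters left out ...]
53   -36.36174714 1080.80975448]
house_a [103. 261.] 0.94 [422. 418.  30.]
house_a [151. 275.] 0.78 [386. 299.  30.]
house_a [343. 185.] 0.65 [ 596. -167.   30.]
house_b [103. 261.] 0.94 [422. 418.  30.]
house_b [151. 275.] 0.78 [386. 299.  30.]
house_b [343. 185.] 0.65 [ 596. -167.   30.]
jaw [289. 218.] 0.55 [517. -35.  43.]
jaw [476. 158.] 0.48 [ 656. -484.   43.]
lever_end [268. 206.] 0.61 [549.  17.  28.]
barn [131. 156.] 0.68 [678. 352.  30.]
flat_block [198. 248.] 0.74 [450. 185.  30.]
shed [143. 233.] 0.83 [487. 321.  30.]
tower [180. 126.] 0.69 [744. 226.  50.]
tower [265. 206.] 0.48 [546.  23.  50.]
tower [343. 182.] 0.3 [ 600. -165.   50.]
glue [455. 257.] 0.57 [ 421. -423.   50.]
```

```bash
python3 - <<'E'
import cv2,numpy as np
t=cv2.imread("pics/top0.png")[90:330,60:420]
cv2.imwrite("pics/a.png",cv2.resize(t,(800,533),interpolation=cv2.INTER_CUBIC))
t=cv2.imread("pics/scene0.png")[110:290,200:440]
cv2.imwrite("pics/b.png",cv2.resize(t,(800,600),interpolation=cv2.INTER_CUBIC))
E
```

```text
(no output)
```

View pics/a.png

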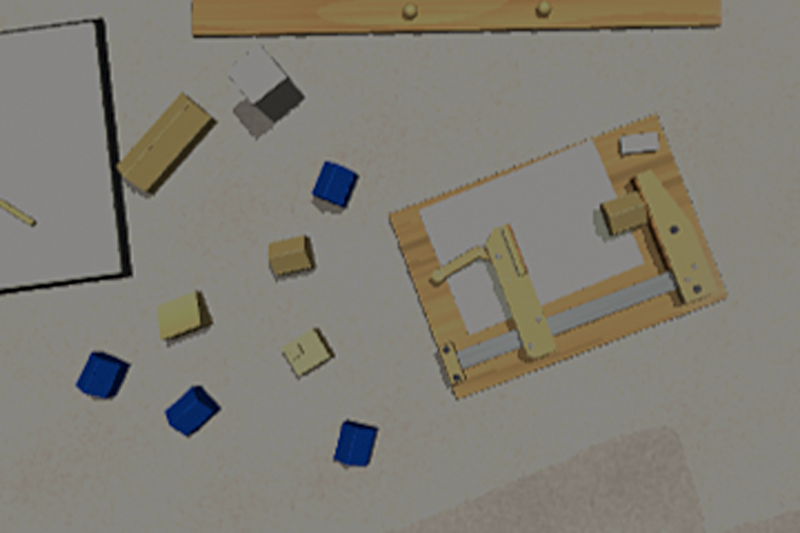

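View pics/b.png

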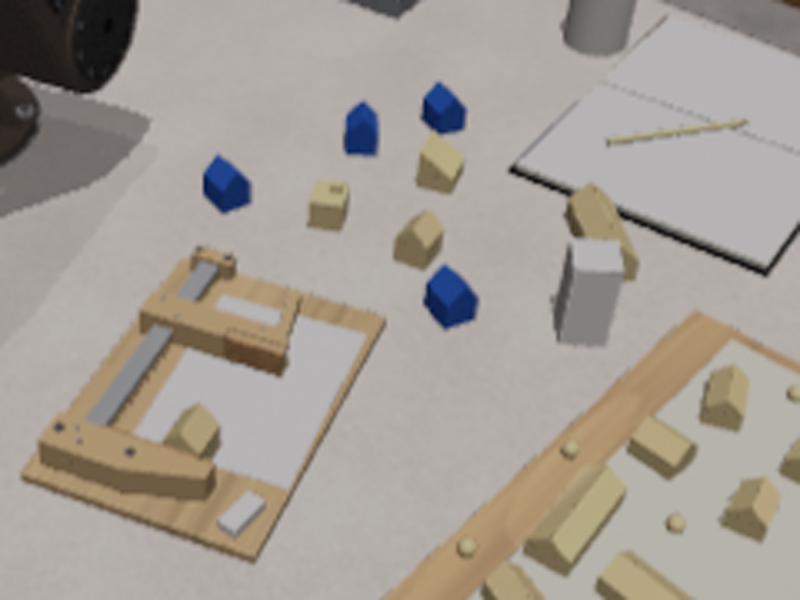

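The pictures show these possible targets, in crop pixels of the top view:
- Wax gabled house: (291,256), full picture (191,205).
- Shed: (182,315).
- Flat block: (307,352).
- Barn: (165,143).
- Blue houses: (335,185), (101,375), (191,410) and (355,443).
- House already in the clamp: (623,213).

I choose the wax gabled house at full (191,205). The board corners are at about (390,214), (657,116), (727,296) and (458,398) in the crop.

```bash
cat >> h.py <<'E'
E
python3 - <<'E'
from h import *
c=read_camera("top")
f=lambda x,y:(60+x/2.2222,90+y/2.2222)
P=[ray(c,f(*p),12) for p in [(390,214),(657,116),(727,296),(458,398)]]
for p in P: print(np.round(p))
# corners board: (+110,+160),(110,-160),(-110,-160),(-110,160)
B=np.array([(110,160),(110,-160),(-110,-160),(-110,160)],float); W=np.array(P)[:,:2]
H=(B-B.mean(0)).T@(W-W.mean(0)); a=np.arctan2(H[0,1]-H[1,0],H[0,0]+H[1,1]); print("yaw",a,np.degrees(a),"c",W.mean(0))
R=np.array([[np.cos(a),-np.sin(a)],[np.sin(a),np.cos(a)]])
print("res",np.round(B@R.T+W.mean(0)-W,1))
tb=lambda p,z:np.round(R.T@(ray(c,f(*p),z)[:2]-W.mean(0)),1)
print("jaw tip front L/R top",tb((489,232),43),tb((508,226),43),"lever end",tb((436,275),34))
print("house a ridge ends", tb((643,207),60), tb((603,213),60))
print("house b ridge", np.round(ray(c,f(270,251),48)),np.round(ray(c,f(309,247),48)), np.round(ray(c,(191,203),40)))
E
```

```text
[600.  96.  12.]
[ 705. -204.   12.]
[ 503. -275.   12.]
[395.  23.  12.]
yaw 0.3413293986475744 19.5567339662444 c [550.70854227 -89.81769928]
res [[ 0.7  1.4]
 [ 3.  -0.2]
 [-2.1 -2.3]
 [-1.7  1.1]]
jaw tip front L/R top [48.1 62.8] [47.  41.3] lever end [ 25.2 133.1]
house a ridge ends [ 14.1 -99.3] [ 23.  -57.3]
house b ridge [558. 222.  48.] [562. 180.  48.] [558. 201.  40.]
```

Call:
{"fn": "jog_arm", "kwargs": {"targets": [{"turn":[0,0,8],"slide":[40,48,15],"claw":100},{"turn":[0,0,8],"slide":[40,48,15],"claw":100},{"turn":[0,0,8],"slide":[40,48,15],"claw":100},{"turn":[0,0,8],"slide":[38,48,15],"claw":100},{"turn":[0,0,8],"slide":[38,48,15],"claw":100}]}}

```text
t: 1.78
eef_pos: [426.5, -342.9, 288.9]
tcp_rot: [3.141, 0.0, 1.085]
ft_force: [0.3, -0.7, 0.3]
opening: 1.0
grip_force: 0.0
```

Call:
{"fn": "jog_arm", "kwargs": {"targets": [{"turn":[0,0,8],"slide":[20,54,15],"claw":100},{"turn":[0,0,8],"slide":[20,54,15],"claw":100},{"turn":[0,0,8],"slide":[20,54,0],"claw":100},{"turn":[0,0,8],"slide":[20,54,0],"claw":100},{"turn":[0,0,0],"slide":[20,34,0],"claw":100}]}}

```text
t: 2.4
eef_pos: [525.9, -92.2, 318.6]
tcp_rot: [3.141, 0.0, 1.643]
ft_force: [-0.5, -0.6, 0.5]
opening: 1.002
grip_force: 0.0
```

```bash
python3 - <<'E'
from h import *
s=state(); print(s["t"],s["eef_pos"],s["tcp_rot"])
c=read_camera("wrist"); np.savez("w1.npz",**c); cv2.imwrite("pics/w1.png",cv2.resize(c["frame"],(800,600),interpolation=cv2.INTER_CUBIC))
print(-c["R"].T@c["t"], c["R"][2])
for q,z in [("house_a",45),("jaw",43),("jaw_grip",43),("lever_end",34),("lever_pivot",34),("house_b",45)]:
  for r in look_for(q,"wrist")[:2]: print(q,np.round(r["xy"]),r["conf"],np.round(ray(c,r["xy"],z)))
E
```

```text
2.4 [525.87829845 -92.17432638 318.57080675] [3.14093899e+00 1.14938851e-04 1.64275281e+00]
[521.90247928 -25.66446749 489.32404825] [ 0.0175611  -0.23707597 -0.97133238]
house_a [329. 221.] 0.62 [ 597. -158.   45.]
jaw [282. 121.] 0.89 [530. -41.  43.]
jaw_grip [277. 121.] 0.63 [524. -42.  43.]
jaw_grip [298.  71.] 0.5 [544.  16.  43.]
lever_end [299.  71.] 0.85 [546.  17.  34.]
lever_end [296. 138.] 0.43 [548. -60.  34.]
lever_pivot [307. 252.] 0.65 [ 575. -205.   34.]
lever_pivot [281. 122.] 0.62 [529. -43.  34.]
house_b [329. 221.] 0.62 [ 597. -158.   45.]
```

View pics/w1.png

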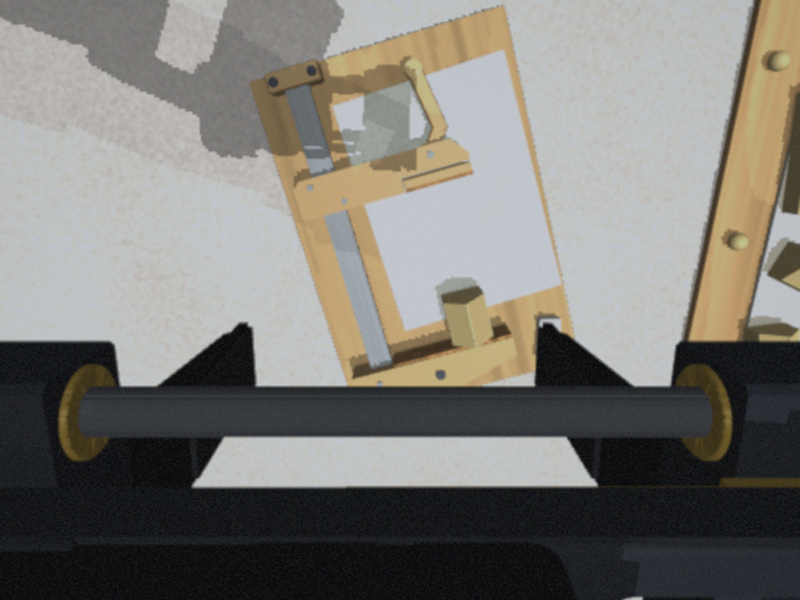

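The picture shows the clamp. House_a is at (467,318), the sliding jaw's front face runs from (305,218) to (473,172), and the lever goes from (412,65) to (438,140). I'll take a closer look at house_a with the tool square to the board.

Call:
{"fn": "jog_arm", "kwargs": {"targets": [{"turn":[0,0,5],"slide":[20,-40,-20],"claw":100},{"turn":[0,0,5],"slide":[20,-40,-20],"claw":100},{"turn":[0,0,5.5],"slide":[20,-30,-20],"claw":100},{"turn":[0,0,0],"slide":[0,0,0],"claw":100}]}}

```text
t: 3.25
eef_pos: [585.1, -207.2, 256.0]
tcp_rot: [-3.139, -0.002, 1.907]
ft_force: [-1.1, 0.4, 0.1]
opening: 1.001
grip_force: 0.0
```

```bash
python3 - <<'E'
from h import *
s=state(); print(s["t"],s["eef_pos"],s["tcp_rot"])
c=read_camera("wrist"); np.savez("w2.npz",**c); cv2.imwrite("pics/w2.png",cv2.resize(c["frame"][:300],(800,429),interpolation=cv2.INTER_CUBIC))
print(-c["R"].T@c["t"], c["R"][2])
E
```

```text
3.25 [ 585.09131003 -207.1589606   255.97384868] [-3.13930842e+00 -2.09578294e-03  1.90704246e+00]
[ 564.57777115 -144.40729876  426.8753164 ] [ 0.07548626 -0.22315936 -0.97185479]
```

View pics/w2.png

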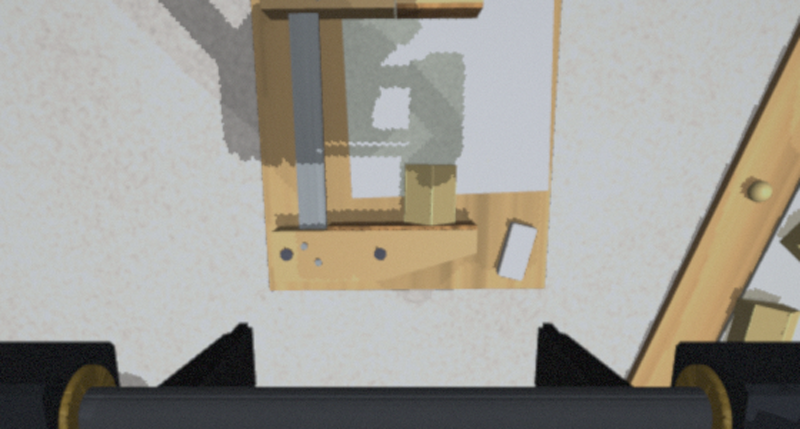

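```bash
python3 - <<'E'
from h import *
c=dict(np.load("w2.npz")); k=1.42857
r=lambda x,y,z:ray(c,(x/k,y/k),z)[:2]
L={"bl":(270,291,12),"br":(546,291,12),"rt":(560,2,12),"lt":(254,20,12),"fjL":(275,229,43),"fjR":(476,225,43),
"aL":(404,164,12),"aR":(456,164,12),"apex":(431,188,60),"ridge2":(433,224,60),"jR":(481,11,43),"jL":(263,15,43)}
W={n:r(*p) for n,p in L.items()}
for n in W: print(n,np.round(W[n],1))
ang=lambda a,b:np.degrees(np.arctan2(*(W[b]-W[a])[::-1]))
print("bottom",ang("bl","br"),np.linalg.norm(W["bl"]-W["br"]),"right",ang("br","rt")-90,"left",ang("bl","lt")-90,"fj",ang("fjL","fjR"),"a",ang("aL","aR"),"ridge",ang("ridge2","apex")-90,np.linalg.norm(W["ridge2"]-W["apex"]),"jaw",ang("jL","jR"))
a=np.radians(19.5); R=np.array([[np.cos(a),-np.sin(a)],[np.sin(a),np.cos(a)]])
o=(W["bl"]+W["br"])/2+R@[0,160]; print("board c",o)
for n in W: print(n,np.round(R.T@(W[n]-o),1))
E
```

```text
bl [ 504.6 -278. ]
br [ 712.9 -205.2]
rt [639.6  -7.6]
lt [438.5 -90.1]
fjL [ 499.7 -222.5]
fjR [ 635.2 -172.1]
aL [ 572.8 -149.2]
aR [ 609.9 -136.3]
apex [ 594.3 -157.6]
ridge2 [ 604. -180.]
jR [587.2 -39.8]
jL [452.7 -89.3]
bottom 19.27546014093829 220.65844241003745 right 20.366658788709003 left 19.378371322100378 fj 20.40219226261693 a 19.24347206805678 ridge 23.378469120889548 24.41987539252804 jaw 20.17295058989884
board c [555.3504183  -90.80482635]
bl [-110.3 -159.6]
br [ 110.3 -160.4]
rt [107.1  50.3]
lt [-109.9   39.7]
fjL [ -96.4 -105.6]
fjR [  48.1 -103.3]
aL [ -3.1 -60.9]
aR [ 36.2 -61.1]
apex [ 14.4 -75.9]
ridge2 [  16.1 -100.3]
jR [47.  37.4]
jL [-96.3  35.7]
```

The picture shows house_a square to the board. Its free gable is at row 165, columns 404–456, so it is centred at board x≈15 with that gable at y≈-61. The fixed jaw's face is at row 227 and the sliding jaw is at the top edge. Now I'll move over house_b.

Call:
{"fn": "jog_arm", "kwargs": {"targets": [{"turn":[0,0,-3],"slide":[-3,50,0],"claw":100},{"turn":[0,0,-3],"slide":[-3,55,0],"claw":100},{"turn":[0,0,-3],"slide":[-3,55,0],"claw":90},{"turn":[0,0,-3],"slide":[-3,55,-10],"claw":80},{"turn":[0,0,-2],"slide":[-4,55,-15],"claw":70}]}}

```text
t: 3.92
eef_pos: [568.9, 67.4, 234.6]
tcp_rot: [3.139, 0.0, 1.663]
ft_force: [0.9, -0.7, -0.4]
opening: 0.754
grip_force: 0.0
```

Call:
{"fn": "jog_arm", "kwargs": {"targets": [{"turn":[0,0,0],"slide":[-4,45,-15],"claw":70},{"turn":[0,0,0],"slide":[-2,35,-15],"claw":70},{"turn":[0,0,0],"slide":[0,0,0],"claw":70},{"turn":[0,0,0],"slide":[0,0,0],"claw":70}]}}

```text
t: 4.42
eef_pos: [563.4, 145.2, 204.2]
tcp_rot: [3.14, 0.0, 1.665]
ft_force: [-0.5, 0.1, 0.2]
opening: 0.7
grip_force: 0.0
```

```bash
python3 - <<'E'
from h import *
s=state(); print(s["t"],s["eef_pos"],s["tcp_rot"])
c=read_camera("wrist"); np.savez("w3.npz",**c); cv2.imwrite("pics/w3.png",cv2.resize(c["frame"][:300],(800,429),interpolation=cv2.INTER_CUBIC))
print(-c["R"].T@c["t"])
for r in look_for("house_b","wrist")[:3]: print(np.round(r["xy"]),r["conf"],np.round(ray(c,r["xy"],40)))
E
```

```text
4.425 [563.42265364 145.16836263 204.19755372] [3.14029630e+00 1.40044825e-04 1.66528923e+00]
[557.84007028 211.55666441 374.95538869]
[274. 115.] 0.68 [557. 205.  40.]
[ 50. 167.] 0.68 [360. 140.  40.]
[352. 175.] 0.66 [632. 159.  40.]
```

View pics/w3.png

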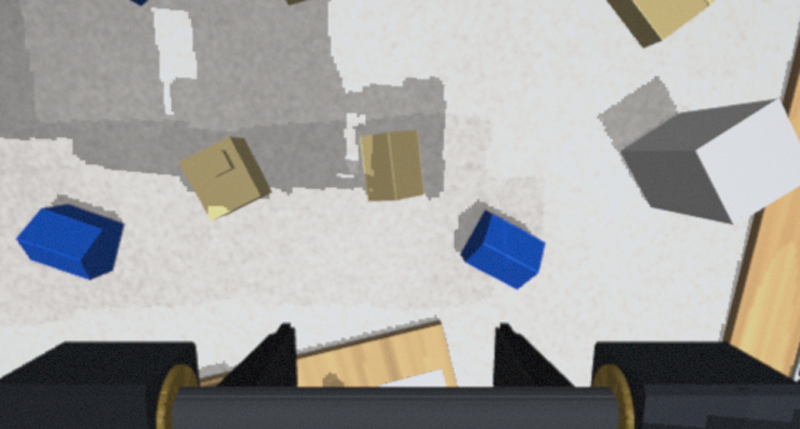

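It shows house_b, the wax gabled house, with eave corners (361,135), (414,130), (424,196) and (370,201). The blue twins are at (503,249) and (72,240), and the flat block is at (225,177).

```bash
python3 - <<'E'
from h import *
c=dict(np.load("w3.npz")); k=1.42857
r=lambda x,y,z:ray(c,(x/k,y/k),z)[:2]
E=[r(361,135,30),r(414,130,30),r(424,196,30),r(370,201,30)]
print(np.round(E,1),np.mean(E,0),[round(np.linalg.norm(E[i]-E[i-3]),1) for i in range(4)])
d=[E[1]-E[0],E[2]-E[3]];print([np.degrees(np.arctan2(v[1],v[0])) for v in d])
a,b=r(389,132,48),r(396,198,48); print(a,b,(a+b)/2,np.degrees(np.arctan2(*(a-b)[::-1]))-90)
d=[E[0]-E[3],E[1]-E[2]];print([np.degrees(np.arctan2(v[1],v[0]))-90 for v in d])
E
```

```text
[[536.5 220.4]
 [568.9 226.4]
 [579.4 186.8]
 [545.4 180.4]] [557.55965864 203.50014849] [np.float64(33.0), np.float64(41.0), np.float64(34.6), np.float64(41.0)]
[np.float64(10.581920507634031), np.float64(10.627159990238779)]
[553.83683419 223.15778878] [561.56539793 185.29541516] [557.70111606 204.22660197] 11.536870551313584
[np.float64(12.602961117378882), np.float64(14.82365259372689)]
```

Call:
{"fn": "jog_arm", "kwargs": {"targets": [{"turn":[0,0,3],"slide":[-3,30,-40],"claw":70},{"turn":[0,0,3.4],"slide":[-3,28.5,-30],"claw":70},{"turn":[0,0,0],"slide":[0,0,-45],"claw":70},{"turn":[0,0,0],"slide":[0,0,-45],"claw":70},{"turn":[0,0,0],"slide":[0,0,-28],"claw":70}]}}

```text
t: 5.15
eef_pos: [557.4, 202.9, 13.7]
tcp_rot: [-3.141, 0.0, 1.776]
ft_force: [1.2, 0.6, -0.0]
opening: 0.702
grip_force: 0.0
```

Call:
{"fn": "jog_arm", "kwargs": {"targets": [{"turn":[0,0,0],"slide":[0,0,-9],"claw":70},{"turn":[0,0,0],"slide":[0,0,0],"claw":30},{"turn":[0,0,0],"slide":[0,0,0],"claw":20},{"turn":[0,0,0],"slide":[0,0,0],"claw":20},{"turn":[0,0,0],"slide":[0,0,0],"claw":20}]}}

```text
t: 5.78
eef_pos: [557.8, 204.1, 7.0]
tcp_rot: [3.14, 0.0, 1.777]
ft_force: [-0.0, -0.4, 5.1]
opening: 0.379
grip_force: 30.0
```

Call:
{"fn": "jog_arm", "kwargs": {"targets": [{"turn":[0,0,0],"slide":[0,0,25],"claw":20},{"turn":[0,0,0],"slide":[0,0,45],"claw":20},{"turn":[0,0,2],"slide":[3,-40,40],"claw":20},{"turn":[0,0,2],"slide":[4,-55,0],"claw":20},{"turn":[0,0,2],"slide":[4,-55,0],"claw":20}]}}

```text
t: 6.4
eef_pos: [568.7, 52.7, 117.1]
tcp_rot: [3.14, 0.001, 1.884]
ft_force: [1.0, -0.7, -0.5]
opening: 0.374
grip_force: 30.0
```

Call:
{"fn": "jog_arm", "kwargs": {"targets": [{"turn":[0,0,1.9],"slide":[4,-55,0],"claw":20},{"turn":[0,0,0],"slide":[4,-55,0],"claw":20},{"turn":[0,0,0],"slide":[4,-40,0],"claw":20},{"turn":[0,0,0],"slide":[0.7,-23.8,0],"claw":20},{"turn":[0,0,0],"slide":[0,0,-30],"claw":20}]}}

```text
t: 7.02
eef_pos: [582.3, -122.0, 87.6]
tcp_rot: [3.138, 0.003, 1.913]
ft_force: [-0.1, 0.3, -1.4]
opening: 0.377
grip_force: 30.0
```

```bash
python3 - <<'E'
from h import *
s=state(); print(s["t"],s["eef_pos"],s["tcp_rot"],s["opening"])
c=read_camera("scene"); np.savez("s1.npz",**c); t=read_camera("top"); 
f=c["frame"][180:280,200:320]; g=t["frame"][130:270,230:400]
f=cv2.resize(f,None,fx=4,fy=4,interpolation=cv2.INTER_CUBIC)
w=read_camera("wrist")["frame"][:300]
print(f.shape)
out=np.zeros((600,800,3),np.uint8); out[:400,:480]=f; out[:264,480:800]=cv2.resize(g,(320,264)); out[300:600,480:800]=cv2.resize(w,(320,300)) if 0 else cv2.resize(w,(320,300))
cv2.imwrite("pics/p1.png",out)
E
```

```text
7.025 [ 582.33649233 -122.00457204   87.61600118] [3.13798742e+00 2.84606098e-03 1.91293021e+00] 0.3774799491448616
(400, 480, 3)
```

View pics/p1.png

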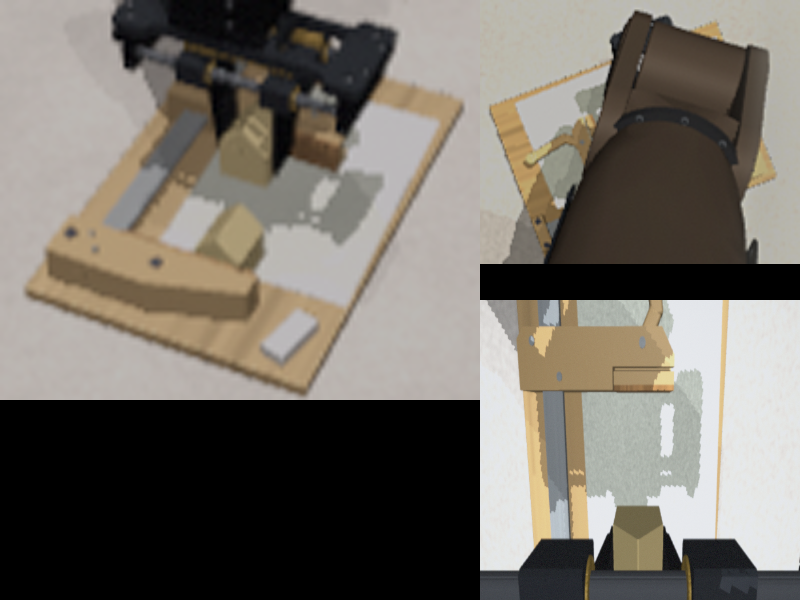

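The held house hangs upright above the paper with clear space to house_a, which is at (232,238) in the scene crop. The jaw is square and open. Lowering.

Call:
{"fn": "jog_arm", "kwargs": {"targets": [{"turn":[0,0,0],"slide":[0,0,-30],"claw":20},{"turn":[0,0,0],"slide":[0,0,-22],"claw":20},{"turn":[0,0,0],"slide":[0,0,-10],"claw":20},{"turn":[0,0,0],"slide":[0,0,-4],"claw":20},{"turn":[0,0,0],"slide":[0,0,-1.5],"claw":20}]}}

```text
t: 7.8
eef_pos: [581.7, -119.8, 19.3]
tcp_rot: [3.141, 0.001, 1.915]
ft_force: [0.2, 0.6, -0.5]
opening: 0.377
grip_force: 30.0
```

Call:
{"fn": "jog_arm", "kwargs": {"targets": [{"turn":[0,0,0],"slide":[0,0,-0.7],"claw":20},{"turn":[0,0,0],"slide":[0,0,0],"claw":45},{"turn":[0,0,0],"slide":[0,0,0],"claw":60},{"turn":[0,0,0],"slide":[0,0,0],"claw":60},{"turn":[0,0,0],"slide":[0,0,20],"claw":60}]}}

```text
t: 8.43
eef_pos: [580.5, -119.6, 37.1]
tcp_rot: [-3.14, -0.002, 1.915]
ft_force: [-0.2, 0.4, 0.7]
opening: 0.594
grip_force: 0.0
```

Call:
{"fn": "jog_arm", "kwargs": {"targets": [{"turn":[0,0,0],"slide":[0,0,50],"claw":60},{"turn":[0,0,0],"slide":[0,0,50],"claw":60},{"turn":[0,0,0],"slide":[12,-35,30],"claw":60},{"turn":[0,0,0],"slide":[12,-35,0],"claw":60},{"turn":[0,0,0],"slide":[0,0,0],"claw":60}]}}

```text
t: 9.05
eef_pos: [605.5, -191.7, 168.0]
tcp_rot: [3.141, 0.001, 1.913]
ft_force: [-0.8, 0.5, -0.2]
opening: 0.598
grip_force: 0.0
```

```bash
python3 - <<'E'
from h import *
s=state(); print(s["t"],s["eef_pos"],s["tcp_rot"])
c=read_camera("wrist"); np.savez("w4.npz",**c); cv2.imwrite("pics/w4.png",cv2.resize(c["frame"][:240,120:440],(800,600),interpolation=cv2.INTER_CUBIC))
print(-c["R"].T@c["t"])
E
```

```text
9.05 [ 605.53425349 -191.72852945  168.00080351] [3.14097714e+00 6.87769875e-04 1.91302830e+00]
[ 584.01912938 -128.82413794  338.72733982]
```

View pics/w4.png

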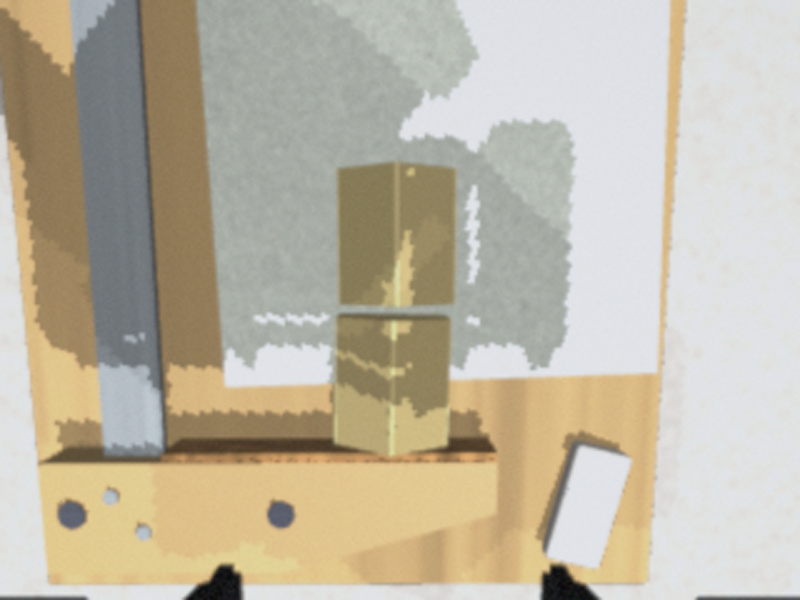

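The two houses stand in line: B's ridge is at column 397, A's at about 393–395, so they are under 1 mm apart. The gap is at row 310, about 3 mm. Next I'll grip the sliding jaw at jaw_grip.

Call:
{"fn": "jog_arm", "kwargs": {"targets": [{"turn":[0,0,-9],"slide":[-10,14,0],"claw":80},{"turn":[0,0,-9],"slide":[-10,14,0],"claw":90},{"turn":[0,0,-9],"slide":[-10,14,0],"claw":100},{"turn":[0,0,-9],"slide":[-10,14,0],"claw":100},{"turn":[0,0,-9],"slide":[-10,14,0],"claw":100}]}}

```text
t: 9.72
eef_pos: [554.3, -118.2, 167.7]
tcp_rot: [-3.141, 0.0, 1.125]
ft_force: [0.9, 0.4, -0.1]
opening: 0.995
grip_force: 0.0
```

Call:
{"fn": "jog_arm", "kwargs": {"targets": [{"turn":[0,0,-9],"slide":[-10,14,0],"claw":100},{"turn":[0,0,-9],"slide":[-10,14,0],"claw":100},{"turn":[0,0,-9],"slide":[-10,14,0],"claw":100},{"turn":[0,0,-9],"slide":[-10,14,0],"claw":100},{"turn":[0,0,-9],"slide":[-12,17,0],"claw":100}]}}

```text
t: 10.35
eef_pos: [502.2, -45.4, 167.7]
tcp_rot: [-3.141, 0.001, 0.34]
ft_force: [-0.4, 0.5, -0.5]
opening: 1.003
grip_force: 0.0
```

Call:
{"fn": "jog_arm", "kwargs": {"targets": [{"turn":[0,0,0],"slide":[0,0,0],"claw":100},{"turn":[0,0,0],"slide":[0,0,0],"claw":100}]}}

```text
t: 10.6
eef_pos: [503.4, -46.7, 168.0]
tcp_rot: [3.141, -0.0, 0.348]
ft_force: [-0.6, 0.2, -0.2]
opening: 0.996
grip_force: 0.0
```

```bash
python3 - <<'E'
from h import *
s=state(); print(s["t"],s["eef_pos"],s["tcp_rot"],s["joints"])
c=read_camera("wrist"); np.savez("w5.npz",**c); cv2.imwrite("pics/w5.png",cv2.resize(c["frame"],(800,600),interpolation=cv2.INTER_CUBIC))
print(-c["R"].T@c["t"])
E
```

```text
10.6 [503.44419478 -46.71131717 167.99129673] [ 3.14139706e+00 -1.25523800e-04  3.48218066e-01] [-2.23176590e-01  3.81622485e-01  1.90214114e+00 -1.27785349e-04
  8.57617663e-01  9.99485276e-01]
[566.70390562 -23.73924609 338.75963225]
```

View pics/w5.png

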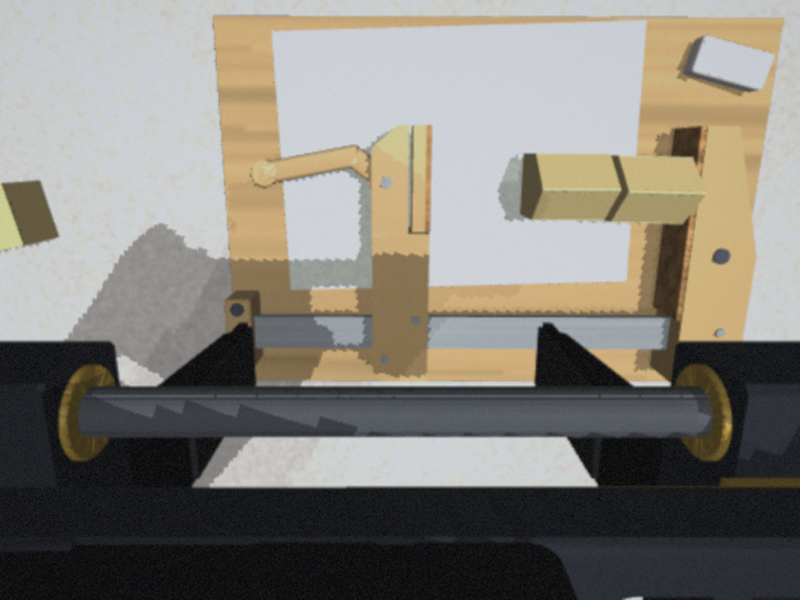

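The jaw spans columns 372–432, square to the bar. The lever runs from its pin at about (386,183) out to a knob at (263,172), and the houses are at (530–700,190).

```bash
python3 - <<'E'
from h import *
c=dict(np.load("w5.npz")); k=1.42857
r=lambda x,y,z:ray(c,(x/k,y/k),z)[:2]
L={"front":(431,240,43),"back":(371,240,43),"tipF":(432,126,43),"baseF":(429,373,43),"bar":(340,331,31),"barR":(640,332,31),"pin":(386,183,40),"knob":(263,172,34),"bend":(360,158,34),"bendlow":(357,172,34),"cork":(706,128,43),"corkB":(688,330,43),"c1":(783,18,12),"c2":(215,16,12)}
a=np.radians(19.7); R=np.array([[np.cos(a),-np.sin(a)],[np.sin(a),np.cos(a)]]); o=np.array([555.35,-90.8])
for n,p in L.items():
    w=r(*p); print(n,np.round(w,1),np.round(R.T@(w-o),1))
print("tcp",R.T@(state()["eef_pos"][:2]-o))
E
```

```text
front [529.3 -58.9] [-13.8  38.8]
back [517.9 -27.5] [-13.9  72.2]
tipF [586.5 -37.7] [47.2 39.5]
baseF [454.6 -86.1] [-93.3  38.4]
bar [457.1 -28.4] [-71.4  91.9]
barR [ 518.4 -199.2] [-71.3 -89.6]
pin [550.  -24.8] [17.2 63.9]
knob [532.   41.7] [ 22.7 132.6]
bend [557.6  -6.7] [30.5 78.4]
bendlow [549.9  -7.6] [22.9 80.2]
cork [ 635.1 -174.8] [  46.8 -105.9]
corkB [ 530.9 -218. ] [ -65.9 -111.5]
c1 [ 709.9 -203.3] [ 107.6 -158. ]
c2 [602.4  96.1] [107.3 160.1]
tcp [-34.00165187  58.75396011]
```

Call:
{"fn": "jog_arm", "kwargs": {"targets": [{"turn":[0,0,0],"slide":[-0.9,-3.5,-45],"claw":100},{"turn":[0,0,0],"slide":[0,0,-50],"claw":100},{"turn":[0,0,0],"slide":[0,0,-40],"claw":90},{"turn":[0,0,0],"slide":[0,0,-14],"claw":70},{"turn":[0,0,0],"slide":[0,0,-3],"claw":50}]}}

```text
t: 11.28
eef_pos: [502.6, -50.6, 15.8]
tcp_rot: [-3.141, 0.001, 0.345]
ft_force: [0.3, -0.3, -0.6]
opening: 0.744
grip_force: 0.0
```

Call:
{"fn": "jog_arm", "kwargs": {"targets": [{"turn":[0,0,0],"slide":[0,0,0],"claw":40},{"turn":[0,0,0],"slide":[0,0,0],"claw":30},{"turn":[0,0,0],"slide":[0,0,0],"claw":28},{"turn":[0,0,0],"slide":[0,0,0],"claw":28}]}}

```text
t: 11.78
eef_pos: [502.5, -50.3, 16.4]
tcp_rot: [3.141, -0.001, 0.344]
ft_force: [0.9, 2.8, 1.7]
opening: 0.333
grip_force: 30.0
```

Call:
{"fn": "jog_arm", "kwargs": {"targets": [{"turn":[0,0,0],"slide":[3.4,-9.4,0],"claw":28},{"turn":[0,0,0],"slide":[3.4,-9.4,0],"claw":28},{"turn":[0,0,0],"slide":[3.4,-9.4,0],"claw":28},{"turn":[0,0,0],"slide":[3.4,-9.4,0],"claw":28},{"turn":[0,0,0],"slide":[0,0,0],"claw":28}]}}

```text
t: 12.4
eef_pos: [516.3, -88.5, 16.4]
tcp_rot: [3.141, -0.001, 0.344]
ft_force: [0.2, -3.0, 4.9]
opening: 0.333
grip_force: 30.0
```

Call:
{"fn": "jog_arm", "kwargs": {"targets": [{"turn":[0,0,0],"slide":[1.7,-4.7,0],"claw":28},{"turn":[0,0,0],"slide":[1.0,-2.8,0],"claw":28},{"turn":[0,0,0],"slide":[1.0,-2.8,0],"claw":28},{"turn":[0,0,0],"slide":[0,0,0],"claw":28},{"turn":[0,0,0],"slide":[0,0,0],"claw":28}]}}

```text
t: 13.02
eef_pos: [519.7, -97.9, 16.3]
tcp_rot: [3.142, -0.0, 0.344]
ft_force: [-1.3, 3.0, 6.0]
opening: 0.335
grip_force: 30.0
```

Call:
{"fn": "jog_arm", "kwargs": {"targets": [{"turn":[0,0,0],"slide":[0.7,-1.9,0],"claw":28},{"turn":[0,0,0],"slide":[0.7,-1.9,0],"claw":28},{"turn":[0,0,0],"slide":[0.7,-1.9,0],"claw":28},{"turn":[0,0,0],"slide":[0.7,-1.9,0],"claw":28},{"turn":[0,0,0],"slide":[0,0,0],"claw":28}]}}

```text
t: 13.65
eef_pos: [522.3, -105.4, 16.3]
tcp_rot: [-3.141, 0.0, 0.344]
ft_force: [0.3, 4.7, 6.6]
opening: 0.335
grip_force: 30.0
```

Call:
{"fn": "jog_arm", "kwargs": {"targets": [{"turn":[0,0,0],"slide":[0.35,-0.95,0],"claw":28},{"turn":[0,0,0],"slide":[0.35,-0.95,0],"claw":28},{"turn":[0,0,0],"slide":[0.35,-0.95,0],"claw":28}]}}

```text
t: 14.02
eef_pos: [523.3, -107.9, 16.3]
tcp_rot: [-3.141, 0.0, 0.344]
ft_force: [-1.1, 5.3, 7.4]
opening: 0.338
grip_force: 30.0
```

```bash
python3 - <<'E'
from h import *
s=state(); print(s["t"],s["eef_pos"],s["ft_force"],s["moment"])
c=read_camera("scene"); f=cv2.resize(c["frame"][180:280,200:320],(720,600),interpolation=cv2.INTER_CUBIC)
cv2.imwrite("pics/p2.png",f)
E
```

```text
14.025 [ 523.26346039 -107.94505896   16.2956671 ] [-1.12738877  5.28903759  7.41712163] [ 1.02767606  0.30472237 -0.14768319]
```

View pics/p2.png

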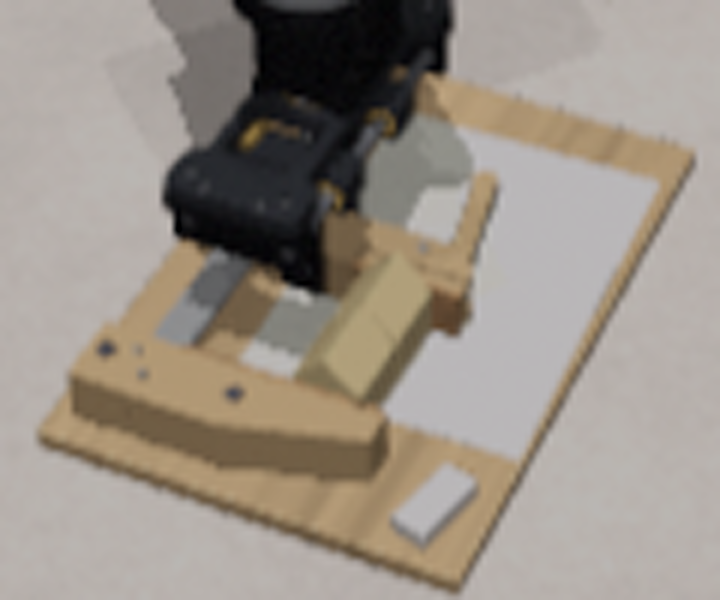

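The houses have closed up to each other at (365,320), and the jaw is at B's gable. Continuing in small steps while watching the force.

Call:
{"fn": "jog_arm", "kwargs": {"targets": [{"turn":[0,0,0],"slide":[0.34,-0.94,0],"claw":28},{"turn":[0,0,0],"slide":[0,0,0],"claw":28}]}}

```text
t: 14.32
eef_pos: [523.6, -109.0, 16.3]
tcp_rot: [-3.141, 0.0, 0.344]
ft_force: [-0.3, 5.9, 5.9]
opening: 0.336
grip_force: 30.0
```

Call:
{"fn": "jog_arm", "kwargs": {"targets": [{"turn":[0,0,0],"slide":[0.34,-0.94,0],"claw":28},{"turn":[0,0,0],"slide":[0,0,0],"claw":28}]}}

```text
t: 14.58
eef_pos: [524.0, -109.9, 16.3]
tcp_rot: [-3.141, 0.0, 0.344]
ft_force: [-0.4, 5.6, 5.9]
opening: 0.338
grip_force: 30.0
```

Call:
{"fn": "jog_arm", "kwargs": {"targets": [{"turn":[0,0,0],"slide":[0.34,-0.94,0],"claw":28},{"turn":[0,0,0],"slide":[0,0,0],"claw":28}]}}

```text
t: 14.82
eef_pos: [524.2, -110.7, 16.3]
tcp_rot: [-3.141, 0.0, 0.344]
ft_force: [-0.9, 6.9, 7.0]
opening: 0.337
grip_force: 30.0
```

Call:
{"fn": "jog_arm", "kwargs": {"targets": [{"turn":[0,0,0],"slide":[0.34,-0.94,0],"claw":28},{"turn":[0,0,0],"slide":[0,0,0],"claw":28}]}}

```text
t: 15.08
eef_pos: [524.5, -111.5, 16.3]
tcp_rot: [-3.141, 0.0, 0.345]
ft_force: [-0.8, 7.8, 7.1]
opening: 0.334
grip_force: 30.0
```

```bash
python3 - <<'E'
from h import *
s=state(); print(s["t"],s["eef_pos"],s["ft_force"],s["moment"],s["tcp_rot"])
E
```

```text
15.075 [ 524.4795278  -111.46740169   16.28500577] [-0.84515071  7.8096003   7.05642171] [1.32410746 0.2604     0.04988218] [-3.14055983e+00  4.59738161e-04  3.44654954e-01]
```

Call:
{"fn": "jog_arm", "kwargs": {"targets": [{"turn":[0,0,0],"slide":[0.34,-0.94,0],"claw":28},{"turn":[0,0,0],"slide":[0,0,0],"claw":28}]}}

```text
t: 15.32
eef_pos: [524.7, -112.2, 16.3]
tcp_rot: [-3.14, 0.001, 0.345]
ft_force: [-0.3, 9.5, 7.1]
opening: 0.333
grip_force: 30.0
```

```bash
python3 - <<'E'
from h import *
s=state(); print(s["t"],s["eef_pos"],s["ft_force"],s["moment"],s["tcp_rot"])
E
```

```text
15.325 [ 524.74951508 -112.21841335   16.29838663] [-0.28141709  9.4564223   7.11638594] [1.67553801 0.20980291 0.09894732] [-3.14035124e+00  5.55707005e-04  3.44749013e-01]
```

Contact is clear: the force rises about 2 N per mm, with roughly 4 N on the tongue. I'll release the jaw, rise, and plan the lever sweep.

Call:
{"fn": "jog_arm", "kwargs": {"targets": [{"turn":[0,0,0],"slide":[0,0,0],"claw":45},{"turn":[0,0,0],"slide":[0,0,0],"claw":60},{"turn":[0,0,0],"slide":[0,0,0],"claw":60},{"turn":[0,0,0],"slide":[0,0,25],"claw":60},{"turn":[0,0,0],"slide":[0,0,45],"claw":60}]}}

```text
t: 15.95
eef_pos: [524.5, -113.3, 85.6]
tcp_rot: [-3.14, 0.002, 0.344]
ft_force: [-0.3, -0.2, 1.2]
opening: 0.599
grip_force: 0.0
```

Call:
{"fn": "jog_arm", "kwargs": {"targets": [{"turn":[0,0,0],"slide":[0,0,50],"claw":30},{"turn":[0,0,0],"slide":[-12,34,30],"claw":0},{"turn":[0,0,0],"slide":[-12,34,0],"claw":0},{"turn":[0,0,0],"slide":[0,0,0],"claw":0}]}}

```text
t: 16.45
eef_pos: [500.5, -44.0, 166.5]
tcp_rot: [3.141, -0.0, 0.346]
ft_force: [0.1, 0.2, 0.1]
opening: 0.237
grip_force: 0.0
```

```bash
cat > plan.py <<'E'
from h import *
a=np.radians(19.7); rot=lambda t:np.array([[np.cos(t),-np.sin(t)],[np.sin(t),np.cos(t)]])
R=rot(a); o=np.array([555.35,-90.8]); P=np.array([17.5,-1.8])
def wp(deg,off=33,y=50): return o+R@(P+rot(np.radians(deg))@np.array([off,y]))
E
python3 - <<'E'
from plan import *
s=state(); print(s["t"],s["eef_pos"],s["tcp_rot"])
c=read_camera("wrist"); np.savez("w6.npz",**c); cv2.imwrite("pics/w6.png",cv2.resize(c["frame"][:300],(800,429),interpolation=cv2.INTER_CUBIC))
for p in [wp(-5,43)]+[wp(d) for d in range(5,91,10)]: print(np.round(p,1))
E
```

```text
16.45 [500.52236241 -43.9634519  166.47409063] [ 3.14134101e+00 -3.46300259e-04  3.46415087e-01]
[601.3 -27.3]
[581.5 -27.4]
[571.1 -26.7]
[560.7 -27.8]
[550.7 -30.8]
[541.3 -35.4]
[532.9 -41.6]
[525.7 -49.1]
[519.9 -57.8]
[515.7 -67.4]
```

View pics/w6.png

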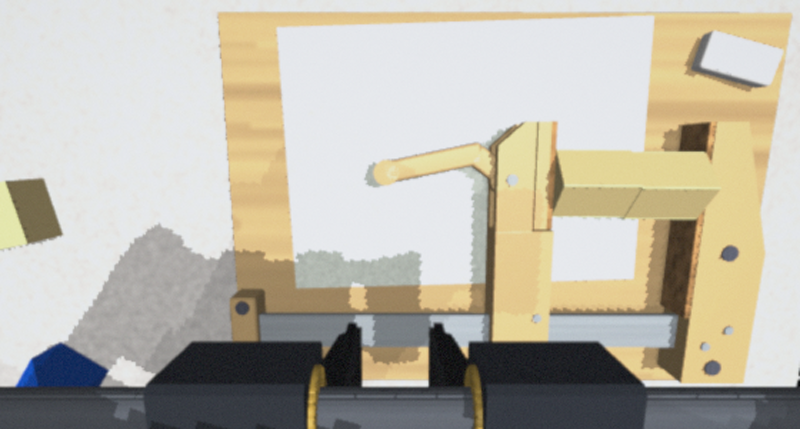

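The houses are butted tight between the two jaws at (560–720,185) and the jaw is square. The lever's pin is at (512,180) and its knob at (385,173).

```bash
python3 - <<'E'
from plan import *
c=dict(np.load("w6.npz")); k=1.42857
for n,p in {"pin":(512,180,41),"knob":(386,173,34),"bend":(478,154,34),"armtop":(420,156,34),"armbot":(424,177,34),"front":(551,260,43),"tip":(555,122,43)}.items():
    w=ray(c,(p[0]/k,p[1]/k),p[2])[:2]; b=R.T@(w-o); print(n,np.round(b,1),np.round(b-P,1))
E
```

```text
pin [17.3 -1.1] [-0.2  0.7]
knob [20.7 67.5] [ 3.2 69.3]
bend [31.  16.8] [13.5 18.6]
armtop [29.9 48.7] [12.4 50.5]
armbot [18.5 46.3] [ 1.  48.1]
front [-26.5 -24.9] [-44.  -23.1]
tip [ 47.5 -21.7] [ 30.  -19.9]
```

Call:
{"fn": "jog_arm", "kwargs": {"targets": [{"turn":[0,0,0],"slide":[50,8,0],"claw":0},{"turn":[0,0,-5],"slide":[50.8,8.7,-20],"claw":0},{"turn":[0,0,0],"slide":[0,0,-50],"claw":0},{"turn":[0,0,0],"slide":[0,0,-50],"claw":0},{"turn":[0,0,0],"slide":[0,0,-28.5],"claw":0}]}}

```text
t: 17.12
eef_pos: [601.4, -29.6, 14.3]
tcp_rot: [-3.141, 0.003, 0.256]
ft_force: [0.2, -0.9, 0.8]
opening: 0.002
grip_force: 0.0
```

Call:
{"fn": "jog_arm", "kwargs": {"targets": [{"turn":[0,0,0],"slide":[0,0,0],"claw":0},{"turn":[0,0,5],"slide":[-10,0,0],"claw":0},{"turn":[0,0,5],"slide":[-9.8,-0.1,0],"claw":0},{"turn":[0,0,10],"slide":[-10.4,0.7,0],"claw":0}]}}

```text
t: 17.62
eef_pos: [572.5, -28.9, 17.5]
tcp_rot: [3.141, -0.001, 0.61]
ft_force: [2.8, 2.5, -0.5]
opening: 0.006
grip_force: 2.0
```

Call:
{"fn": "jog_arm", "kwargs": {"targets": [{"turn":[0,0,5],"slide":[-5.2,-0.5,0],"claw":0},{"turn":[0,0,5],"slide":[-5.2,-0.6,0],"claw":0},{"turn":[0,0,5],"slide":[-5,-1.5,0],"claw":0},{"turn":[0,0,5],"slide":[-5,-1.5,0],"claw":0}]}}

```text
t: 18.12
eef_pos: [552.1, -32.8, 17.6]
tcp_rot: [3.141, -0.001, 0.957]
ft_force: [1.1, 3.2, 0.7]
opening: 0.005
grip_force: 2.0
```

Contact is made and the lever is turning at about 3 N. Continuing the arc.

Call:
{"fn": "jog_arm", "kwargs": {"targets": [{"turn":[0,0,5],"slide":[-4.7,-2.3,0],"claw":0},{"turn":[0,0,5],"slide":[-4.7,-2.3,0],"claw":0},{"turn":[0,0,5],"slide":[-4.2,-3.1,0],"claw":0},{"turn":[0,0,5],"slide":[-4.2,-3.1,0],"claw":0}]}}

```text
t: 18.62
eef_pos: [534.0, -43.6, 17.5]
tcp_rot: [3.141, -0.0, 1.307]
ft_force: [1.2, 3.1, 0.9]
opening: 0.008
grip_force: 1.8
```

Call:
{"fn": "jog_arm", "kwargs": {"targets": [{"turn":[0,0,5],"slide":[-3.6,-3.7,0],"claw":0},{"turn":[0,0,5],"slide":[-3.6,-3.8,0],"claw":0},{"turn":[0,0,5],"slide":[-2.9,-4.3,0],"claw":0},{"turn":[0,0,5],"slide":[-2.9,-4.4,0],"claw":0},{"turn":[0,0,0],"slide":[0,0,0],"claw":0}]}}

```text
t: 19.25
eef_pos: [520.9, -60.0, 17.5]
tcp_rot: [3.141, 0.0, 1.652]
ft_force: [-0.3, -0.2, 1.1]
opening: 0.004
grip_force: 0.2
```

Call:
{"fn": "jog_arm", "kwargs": {"targets": [{"turn":[0,0,5],"slide":[-2.1,-4.8,0],"claw":0},{"turn":[0,0,0],"slide":[0,0,0],"claw":0}]}}

```text
t: 19.5
eef_pos: [518.7, -64.3, 17.5]
tcp_rot: [3.141, 0.0, 1.738]
ft_force: [0.1, 1.4, 0.4]
opening: 0.005
grip_force: 0.4
```

Call:
{"fn": "jog_arm", "kwargs": {"targets": [{"turn":[0,0,5],"slide":[-2.1,-4.8,0],"claw":0},{"turn":[0,0,0],"slide":[0,0,0],"claw":0}]}}

```text
t: 19.75
eef_pos: [516.4, -68.4, 17.4]
tcp_rot: [-3.142, -0.001, 1.825]
ft_force: [1.3, 6.4, 0.4]
opening: 0.005
grip_force: 3.0
```

Call:
{"fn": "jog_arm", "kwargs": {"targets": [{"turn":[0,0,3],"slide":[-0.8,-2.6,0],"claw":0},{"turn":[0,0,0],"slide":[0,0,0],"claw":0}]}}

```text
t: 20.0
eef_pos: [515.9, -70.2, 17.5]
tcp_rot: [3.141, -0.001, 1.877]
ft_force: [2.9, 13.5, 0.4]
opening: 0.007
grip_force: 5.9
```

Call:
{"fn": "jog_arm", "kwargs": {"targets": [{"turn":[0,0,2],"slide":[-0.4,-1.8,0],"claw":0},{"turn":[0,0,0],"slide":[0,0,0],"claw":0}]}}

```text
t: 20.25
eef_pos: [515.2, -71.4, 17.4]
tcp_rot: [3.141, -0.002, 1.912]
ft_force: [3.6, 18.9, 1.3]
opening: 0.006
grip_force: 8.3
```

The end stop is reached (force climbing, finger where the locked geometry puts it). I'll back off, rise, and return to the earlier viewpoint to compare.

Call:
{"fn": "jog_arm", "kwargs": {"targets": [{"turn":[0,0,0],"slide":[-3,8,0],"claw":0},{"turn":[0,0,0],"slide":[-3,8,10],"claw":0},{"turn":[0,0,-10],"slide":[0,0,45],"claw":0},{"turn":[0,0,-10],"slide":[0,0,45],"claw":0},{"turn":[0,0,-10],"slide":[0,0,49],"claw":0}]}}

```text
t: 20.88
eef_pos: [508.8, -57.0, 168.5]
tcp_rot: [-3.142, 0.0, 1.384]
ft_force: [0.8, -0.4, -1.0]
opening: 0.005
grip_force: 0.0
```

Call:
{"fn": "jog_arm", "kwargs": {"targets": [{"turn":[0,0,-10],"slide":[-3,3,0],"claw":0},{"turn":[0,0,-10],"slide":[-3,4,0],"claw":0},{"turn":[0,0,-10],"slide":[-2,4,0],"claw":0},{"turn":[0,0,-10],"slide":[0,0,0],"claw":0},{"turn":[0,0,-10],"slide":[0,0,0],"claw":0}]}}

```text
t: 21.5
eef_pos: [501.0, -46.0, 167.2]
tcp_rot: [3.141, -0.0, 0.512]
ft_force: [0.3, -0.2, -0.4]
opening: 0.007
grip_force: 0.0
```

Call:
{"fn": "jog_arm", "kwargs": {"targets": [{"turn":[0,0,-9.7],"slide":[-2.5,1,0],"claw":20},{"turn":[0,0,0],"slide":[0,0,0],"claw":24},{"turn":[0,0,0],"slide":[0,0,0],"claw":24}]}}

```text
t: 21.88
eef_pos: [498.7, -45.2, 166.8]
tcp_rot: [3.141, -0.0, 0.353]
ft_force: [1.1, 0.2, 0.9]
opening: 0.225
grip_force: 0.0
```

```bash
python3 - <<'E'
from plan import *
s=state(); print(s["t"],s["eef_pos"],s["tcp_rot"],s["ft_force"])
c=read_camera("wrist"); np.savez("w7.npz",**c); d=dict(np.load("w6.npz")); k=1.42857
def match(px,z,h=9,srch=22):
    # where did the patch at px (w6 crop px) go, as board coords before/after
    x,y=[int(v/k) for v in px]; T=d["frame"][y-h:y+h,x-h:x+h]
    q=proj(c,[*ray(d,(x,y),z)]); u,v=np.round(q).astype(int)
    S=c["frame"][v-h-srch:v+h+srch,u-h-srch:u+h+srch]
    m=cv2.matchTemplate(S,T,cv2.TM_CCOEFF_NORMED); _,sc,_,loc=cv2.minMaxLoc(m)
    p=(u-srch+loc[0],v-srch+loc[1])
    b=lambda cc,pp:np.round(R.T@(ray(cc,pp,z)[:2]-o),1)
    return b(d,(x,y)),b(c,p),round(sc,2)
for n,p in {"jaw tip":(555,124,43),"pin":(512,180,43),"bolt":(536,318,43),"houseB":(563,186,60),"seam":(632,196,60),"houseA end":(718,187,60),"fixed bolt":(730,253,43),"cornerFJ":(750,122,43)}.items(): print(n,*match(p[:2],p[2]))
for q in ["lever_end","jaw","house_a"]:
    for r in look_for(q,"wrist")[:2]: print(q,np.round(r["xy"]),round(r["conf"],2),np.round(R.T@(ray(c,r["xy"],36)[:2]-o)-P))
E
```

```text
21.875 [498.69171476 -45.16722226 166.80904338] [ 3.14122685e+00 -2.37754515e-04  3.52757956e-01] [1.08364501 0.20304748 0.93664829]
jaw tip [ 47.1 -21.4] [ 46.9 -21.4] 0.98
pin [17.4 -0.4] [17.2  1. ] 0.92
bolt [-59.9 -18.5] [-59.9 -18.4] 0.89
houseB [ 15.4 -23.1] [ 15.3 -23.3] 0.99
seam [ 10.5 -58.7] [ 10.5 -58.9] 0.98
houseA end [  15.6 -101.8] [  15.9 -102. ] 0.96
fixed bolt [ -22.2 -124.5] [ -22.4 -124.2] 0.98
cornerFJ [  48.  -124.4] [  47.8 -124.5] 0.98
lever_end [330. 168.] 0.86 [-36.  20.]
jaw [359. 162.] 0.85 [-31.  -3.]
house_a [ 40. 259.] 0.82 [-117.  267.]
house_a [472. 125.] 0.6 [ -1. -90.]
```

The jaw has not slid and the houses have not moved. The jaw tilted only slightly (pin shifted 1.4 mm), and the lever lies along the jaw's back. Handing in.

```bash
python3 -c "
from cell import *
print(job_done())"
```

```text
the job is handed in; nothing more can be done
None
```

House_b now stands gable to gable with house_a, the jaw is closed square against the pair and the cam lever is locked; I handed it in at about 22 s. The last check was a numeric camera comparison, with all 10 picture views used: the jaw and houses had not moved, and the lever lay along the jaw's back.

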